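# Empty the tipping tray through its drop gate

## Task

With the tray still level, swing its end gate fully down so it makes a spout. Then raise the tray's handle end so that all six fittings slide out over the gate into the grey bin, none over the sides or onto the bench, and let the tray back down gently onto its rest, leaving the gate down. Keep the bin and the other things on the bench where they are.

Things in the scene. Friction and masses are not known exactly. Their poses are not given: they have to be found in the camera images.
- tray (a joint): Tip angle of the bare sheet-metal tray on its steel bench stand, rad: 0 = level, resting by its weight on the stand's rear rest bar; grows as the handle end is raised and the gate end dips; stop at 0.8. It swings freely and falls back when let go; 3 to 4 N at the handle bar lifts it. The fittings may need up to 0.7 to slide.
- gate (a joint): Angle of the tray's end gate, rad: 0 = upright, closing the tray's end; grows as its top swings outward and down; stop at 1.75, a little past flat, where it makes a spout in line with the tray floor. A stiff hinge keeps it where it is left: about 2 N at its top edge moves it. Some 6 N or more down on the open gate begins to tip the tray.
- pivot (a point): Middle of the tray's pivot axis on the fixed stand, 125 mm above the bench; does not turn with the tray. x points level from the handle end to the gate end, z up, y along the pivot axis. The stand's side plates are at y = +-74 mm and reach 13 mm above this point.
- handle (a point): Middle of the round cross bar (12 mm thick, 74 mm long along y, standing free) of the handle loop over the tray's rear wall; moves with the tray. With the tray level it is 165 mm behind and 110 mm above the pivot; the space under the bar down to the rear wall's top is 50 mm high and 64 mm wide. Axes: tray's (x to the gate, z off the floor).
- tray_floor (a point): Centre of the tray's floor, on its top face; moves with the tray. x along the tray towards the gate, y across, z off the floor. Inside 180 long x 120 wide; walls 3 thick, 40 high above the floor. With the tray level it is 61.5 mm behind and 12 mm above the pivot.
- gate_hinge (a point): Middle of the gate's hinge axis, 31.5 mm ahead of the pivot and 9 mm above it when the tray is level. Axes turn with the gate: z up the plate, y along the hinge. The gate plate is 124 wide, 3 thick, its inner face in the plane x = 0.
- gate_edge (a point): Middle of the gate's rounded top edge (8 mm thick bead, 124 long, rolled outward so that it is flush with the plate's inner face), 52 mm above the hinge; shut, it stands 12 mm higher than the tray's walls.
- bin: Loose grey plastic kit bin on the bench under the gate end, 180 (its x) x 205 (y) x 55 high outside, walls 4, about 0.6 kg. Origin: centre of its underside.
- coupling_a_c (a point): Centre of a fitting lying in the tray: steel set-screw conduit coupling, tube 25 across and 46 long lying along its x, with two screw bosses; 50 g (mass varies).
- coupling_b_c (a point): Centre of a fitting lying in the tray: steel set-screw conduit coupling, tube 25 across and 46 long lying along its x, with two screw bosses; 50 g (mass varies).
- locknut_a_c (a point): Centre of a fitting lying in the tray: flat steel conduit locknut, 36 across, 6 high; 20 g (mass varies).
- locknut_b_c (a point): Centre of a fitting lying in the tray: flat steel conduit locknut, 36 across, 6 high; 20 g (mass varies).
- bushing_a_c (a point): Centre of a fitting lying in the tray: steel flanged bushing ring, 35 across, 16 high; 35 g (mass varies).
- bushing_b_c (a point): Centre of a fitting lying in the tray: steel flanged bushing ring, 35 across, 16 high; 35 g (mass varies).
- pliers: Bystander: lineman's pliers with blue grips, 220 long along x, 60 wide, 13 high. Origin: underside, middle.
- screwdriver: Bystander: screwdriver, 200 long along x, about 30 thick.
- square_box: Bystander: empty open steel junction box 102 x 102 x 40 high. Origin: centre of underside.
- lampholder: Bystander: round steel box with white porcelain lampholder and clear bulb, 112 across, 167 high. Origin: centre of underside.
- tape_measure: Bystander: black tape measure 72 x 40 x 67 high. Origin: centre of underside.
Things that resemble listed ones, but are neither listed nor needed, are in the scene too. Leave any orange look-alike of the part that bears coupling_b_c alone.

How it is judged:
On the way, in this order (a step that is already met when the one before it is completed fails the run):
1. the gate is swung down (at least 1.4 rad) with the tray level (value of joint gate above 1.4 rad and value of joint tray below 0.08 rad), for 0.2 s.
2. the tray is tipped by at least 0.45 rad with its gate down (value of joint tray above 0.45 rad and value of joint gate above 1.4 rad), for 0.2 s.
At the end, for the whole second after the job is handed in: All six fittings lie inside the grey bin below its rim; the tray is back level on its rest (within 0.05 rad) and still; the gate is still down (at least 1.4 rad); the bin is at rest (x of coupling_a_c in the frame of bin between -0.086 and 0.086 m and y of coupling_a_c in the frame of bin between -0.0985 and 0.0985 m and z of each of coupling_a_c, coupling_b_c, locknut_a_c, locknut_b_c, bushing_a_c, bushing_b_c in the frame of bin below 0.055 m and x of coupling_b_c in the frame of bin between -0.086 and 0.086 m and y of coupling_b_c in the frame of bin between -0.0985 and 0.0985 m and x of locknut_a_c in the frame of bin between -0.086 and 0.086 m and y of locknut_a_c in the frame of bin between -0.0985 and 0.0985 m and x of locknut_b_c in the frame of bin between -0.086 and 0.086 m and y of locknut_b_c in the frame of bin between -0.0985 and 0.0985 m and x of bushing_a_c in the frame of bin between -0.086 and 0.086 m and y of bushing_a_c in the frame of bin between -0.0985 and 0.0985 m and x of bushing_b_c in the frame of bin between -0.086 and 0.086 m and y of bushing_b_c in the frame of bin between -0.0985 and 0.0985 m and value of joint tray below 0.05 rad and value of joint gate above 1.4 rad and velocity of joint tray between -0.05 and 0.05 rad/s and linear speed of bin below 0.03 m/s); the robot touches nothing.
It fails at once if the tray is tipped (over 0.3 rad) while its gate is not down (under 1.2 rad) (value of joint tray above 0.3 rad and value of joint gate below 1.2 rad).
It fails at once if the tray drops back (falls faster than 2.5 rad/s) (velocity of joint tray below -2.5 rad/s).
It fails at once if a fitting falls on the bench outside the bin ((height (world z) of coupling_a_c below 0.05 m and not (x of coupling_a_c in the frame of bin between -0.092 and 0.092 m and y of coupling_a_c in the frame of bin between -0.105 and 0.105 m and z of coupling_a_c in the frame of bin below 0.2 m)) or (height (world z) of coupling_b_c below 0.05 m and not (x of coupling_b_c in the frame of bin between -0.092 and 0.092 m and y of coupling_b_c in the frame of bin between -0.105 and 0.105 m and z of coupling_b_c in the frame of bin below 0.2 m)) or (height (world z) of locknut_a_c below 0.05 m and not (x of locknut_a_c in the frame of bin between -0.092 and 0.092 m and y of locknut_a_c in the frame of bin between -0.105 and 0.105 m and z of locknut_a_c in the frame of bin below 0.2 m)) or (height (world z) of locknut_b_c below 0.05 m and not (x of locknut_b_c in the frame of bin between -0.092 and 0.092 m and y of locknut_b_c in the frame of bin between -0.105 and 0.105 m and z of locknut_b_c in the frame of bin below 0.2 m)) or (height (world z) of bushing_a_c below 0.05 m and not (x of bushing_a_c in the frame of bin between -0.092 and 0.092 m and y of bushing_a_c in the frame of bin between -0.105 and 0.105 m and z of bushing_a_c in the frame of bin below 0.2 m)) or (height (world z) of bushing_b_c below 0.05 m and not (x of bushing_b_c in the frame of bin between -0.092 and 0.092 m and y of bushing_b_c in the frame of bin between -0.105 and 0.105 m and z of bushing_b_c in the frame of bin below 0.2 m))).
It fails at once if a fitting leaves over the tray's sides, rear or top instead of the gate end ((z of coupling_a_c in the frame of tray_floor above 0.09 m or (x of coupling_a_c in the frame of tray_floor below 0.06 m and (y of coupling_a_c in the frame of tray_floor above 0.07 m or y of coupling_a_c in the frame of tray_floor below -0.07 m or x of coupling_a_c in the frame of tray_floor below -0.1 m))) or (z of coupling_b_c in the frame of tray_floor above 0.09 m or (x of coupling_b_c in the frame of tray_floor below 0.06 m and (y of coupling_b_c in the frame of tray_floor above 0.07 m or y of coupling_b_c in the frame of tray_floor below -0.07 m or x of coupling_b_c in the frame of tray_floor below -0.1 m))) or (z of locknut_a_c in the frame of tray_floor above 0.09 m or (x of locknut_a_c in the frame of tray_floor below 0.06 m and (y of locknut_a_c in the frame of tray_floor above 0.07 m or y of locknut_a_c in the frame of tray_floor below -0.07 m or x of locknut_a_c in the frame of tray_floor below -0.1 m))) or (z of locknut_b_c in the frame of tray_floor above 0.09 m or (x of locknut_b_c in the frame of tray_floor below 0.06 m and (y of locknut_b_c in the frame of tray_floor above 0.07 m or y of locknut_b_c in the frame of tray_floor below -0.07 m or x of locknut_b_c in the frame of tray_floor below -0.1 m))) or (z of bushing_a_c in the frame of tray_floor above 0.09 m or (x of bushing_a_c in the frame of tray_floor below 0.06 m and (y of bushing_a_c in the frame of tray_floor above 0.07 m or y of bushing_a_c in the frame of tray_floor below -0.07 m or x of bushing_a_c in the frame of tray_floor below -0.1 m))) or (z of bushing_b_c in the frame of tray_floor above 0.09 m or (x of bushing_b_c in the frame of tray_floor below 0.06 m and (y of bushing_b_c in the frame of tray_floor above 0.07 m or y of bushing_b_c in the frame of tray_floor below -0.07 m or x of bushing_b_c in the frame of tray_floor below -0.1 m)))).
It fails at once if the bin or a bystander is shifted by more than 30 mm (distance of any of pliers, screwdriver, square_box, lampholder, tape_measure, bin from where it was at the start of the episode above 0.03 m).
It also fails if it takes over 54 s, if anything falls off the work surface, if the arm or the gripper's body presses on something with over 40 N, if the wrist force passes 120 N, or if a joint passes its speed limit or range.

## Robot

A 6-joint arm with a two-finger parallel gripper is mounted at the origin on the work surface. World frame = base frame: x ahead of the robot, y to its left, z up, the work surface at z = 0. Lengths are in m, angles in rad, forces in N, time in s.
With the tool pointing down it reaches from about 0.3 to 0.825 m from the base axis. Payload 5.4 kg.
Tool frame: the origin (TCP) lies on the centre line of the jaws, within the pads' length; the fingertips stand 22 mm ahead of it and the grasp point (between the pads) lies 3 mm ahead of it; z points along the fingers, y is the line along which they close (so a half turn about z gives the same grasp; the last joint's range is limited). The gripper opens to 92 mm and grips with 3 to 60 N. Pads are 20 mm wide; open, the fingers measure 128 mm over their backs; the gripper's body (75 mm by 189 mm) begins 69 mm behind the grasp point.
Start: joints at [-1.468, 0.158, 1.597, -0, 1.386, -0.21], TCP at [0.177, -0.547, 0.237] pointing down, gripper open.
Joint ranges: [-2.91, 2.91], [-0.94, 2.29], [0.18, 2.7], [-1.29, 4.43], [0.17, 2.64], [-3, 3]. Speed limits (rad/s): [2.57, 2.57, 3.14, 3.14, 3.14, 3.14].

## Interface

Orientations are given as [roll, pitch, yaw] about the fixed x, y, z axes, in that order (R = Rz(yaw) Ry(pitch) Rx(roll)).
In Python, from plant import bot gives the robot as it stands. The module is installed in compiled form; this text tells all that it offers.
- The arm moves only by the tool drive_tool, never from a script. Its arguments are lists of equal length, an entry for each row: "claw": the finger opening in m, from 0 to 0.0919; "translation": the shift along the tool's x, y, z in m, a list of three; "twist": the turn, a rotation vector about the tool's x, y, z in rad, a list of three. A call has 1 to 20 rows; each row shifts and turns the commanded pose from where the row before left it, along the tool's axes as they then stand; what a row does not reach is not made up. A row lasts 1/8 s, in which the tool goes at most 62.5 mm and 10.7 degrees, less where a joint would pass 70% of its speed; a pose out of reach is approached as far as the arm can. A call is refused whole if a number of a shift passes 0.0625 or a number of a turn 0.188, either way. A call with a gripper value outside its range is refused whole. The fingers move at their own pace and stop on an object; "newtons" is the grip in N (left out, the last holds). Time passes only in rows, so rows that do not move let the fingers close. It gives the time, the measured TCP pose, the force, the opening and the grip force at its end, in the units of the state.
- bot.get_state(): the state, without advancing time (a new reading comes with each control period).
- bot.get_image(name): name is "side" or "top" or "wrist"; returns a dict with "frame" (420x560x3 uint8, red, green, blue), "vertical_fov" (degrees; the focal length in pixels is half the picture's height over the tangent of half this angle, whatever the lens; pixels are square), "cx", "cy" (the principal point, pixels), "extrinsics" (4x4, takes a point from world to camera coordinates); the wrist camera has in their place "mount" (4x4, takes a point from camera to tool coordinates, whose origin is the TCP and whose axes are the flange's). Camera axes: x right, y down, z forward; pixel columns grow to the right and rows downward; lengths in m; the calibration is good to about 2 mm. A picture is of the moment at which its call begins: read the wrist's pose just before it. There is no depth.
- bot.hand_in(): hands the job in; it is judged then, once.
Trained networks look in the newest picture that a camera, given by its name, has taken for a name from the list of things; names that differ only in an ending like _2 or _b are one class to them, and where a whole thing is asked for, a point or a joint stands for the part that bears it (a point fixed in the world has none). Each returns a list of dicts, best first, with "score" (0 to 1); they miss things now and then, are a little off and sometimes report something else, mostly with a low value. They report only what shows in the picture. A call takes as long as a camera call. They do not tell look-alikes from the thing itself.
- bot.look_for(name, camera): "bbox" ([left, top, width, height] as shares, 0 to 1, of the picture: columns of its width, rows of its height, round what is visible of it).
The state is a dict: "time_s": time; "q": joint angles; "joint_vel": joint speeds; "joint_efforts": joint torques, N m; "eef_pos": TCP position; "ee_rot": TCP orientation; "ft_force": force on the tool from outside, world axes, zero at the start; "ft_torque": the same for the moment, N m; "gripper_width": finger opening in m; "grasp_force": force on a finger pad.
Only numpy, scipy, OpenCV 4.12 (cv2) and the standard library are available. Lean on these libraries where they do the work, as an engineer would, in place of code of your own. Each camera call takes 0.05 s, during which the arm holds its last target. There are 200 camera calls.

## Working session

There is one attempt and no reset: what is moved stays moved. The work goes in short steps, Python scripts to look and compute and a tool call to move; the robot and the scene stay as the last step left them, time stands still between calls to the robot, and variables do not carry over. Pictures are saved under pics/ and viewed, at most 10 in all, crops included, and the job is handed in when it is done.

Besides the shell and the picture viewer there is one more tool, called after "Call:" by a JSON object that holds its "api" and its "payload", one argument or row to a line. drive_tool: Moves the arm, as the interface text tells. Its arguments: {"type":"object","properties":{"claw":{"type":"array"},"translation":{"type":"array"},"twist":{"type":"array"},"newtons":{"type":"number"}},"required":["claw","translation","twist"]}

```bash
mkdir -p pics; cat > h.py <<'E'
import numpy as np, cv2
from plant import bot
from scipy.spatial.transform import Rotation as R
def cam(n):
    d=bot.get_image(n); f=d['frame']; H=f.shape[0]
    return d, H/2/np.tan(np.radians(d['vertical_fov'])/2)
def proj(d,F,p):
    E=np.array(d['extrinsics']); c=np.asarray(p)@E[:3,:3].T+E[:3,3]
    return np.c_[d['cx']+F*c[:,0]/c[:,2], d['cy']+F*c[:,1]/c[:,2]]
def ray(d,F,uv,z):
    E=np.array(d['extrinsics']); r=np.linalg.inv(E); o=r[:3,3]
    v=r[:3,:3]@np.array([(uv[0]-d['cx'])/F,(uv[1]-d['cy'])/F,1]); return o+v*(z-o[2])/v[2]
def save(d,n): cv2.imwrite('pics/'+n+'.png',d['frame'][:,:,::-1])
E
python3 - <<'E'
from h import *
for n in ['top','side']:
    d,F=cam(n); save(d,n+'0'); print(n,F,d['cx'],d['cy'],np.round(d['extrinsics'],3).tolist(), d.keys())
    for k in ['tray','gate','handle','gate_edge','bin','coupling_a_c','locknut_a_c','bushing_a_c','pliers','screwdriver','square_box','lampholder','tape_measure']:
        print(k,[(round(r['score'],2),(np.array(r['bbox'])*[560,420,560,420]).round().tolist()) for r in bot.look_for(k,n)][:4])
print(bot.get_state())
E
```

```text
top 416.0337474423011 284.819070733499 210.12756041321398 [[0.029, -0.999, -0.012, 0.003], [-0.996, -0.028, -0.079, 0.548], [0.079, 0.014, -0.997, 1.339], [0.0, 0.0, 0.0, 1.0]] dict_keys(['frame', 'vertical_fov', 'cx', 'cy', 'extrinsics'])
tray [(0.82, [200.0, 198.0, 81.0, 54.0])]
gate [(0.62, [201.0, 203.0, 78.0, 50.0]), (0.47, [276.0, 207.0, 5.0, 37.0]), (0.33, [403.0, 234.0, 41.0, 37.0])]
handle [(0.57, [202.0, 202.0, 79.0, 50.0])]
gate_edge [(0.41, [283.0, 206.0, 2.0, 34.0])]
bin [(0.7, [279.0, 191.0, 63.0, 72.0]), (0.38, [238.0, 214.0, 16.0, 8.0])]
coupling_a_c []
locknut_a_c [(0.56, [260.0, 215.0, 12.0, 4.0])]
bushing_a_c [(0.54, [240.0, 214.0, 11.0, 9.0]), (0.27, [152.0, 193.0, 37.0, 35.0])]
pliers [(0.93, [206.0, 169.0, 64.0, 16.0]), (0.16, [407.0, 235.0, 35.0, 37.0])]
screwdriver [(0.64, [402.0, 182.0, 13.0, 33.0])]
square_box [(0.58, [153.0, 191.0, 37.0, 33.0])]
lampholder [(0.75, [405.0, 234.0, 37.0, 38.0])]
tape_measure [(0.64, [404.0, 286.0, 29.0, 24.0])]
side 482.9691062499682 274.149473809539 207.32635243797068 [[-0.833, -0.553, 0.009, 0.434], [-0.405, 0.598, -0.692, 0
[... 928 characters left out ...]
.0, 75.0])]
{'time_s': 1.4, 'q': array([-1.46810675e+00,  1.58389148e-01,  1.59703868e+00, -2.98588776e-06,
        1.38621770e+00, -2.10090904e-01]), 'joint_vel': array([ 0.00095679, -0.00028037,  0.0005135 ,  0.00032099, -0.00131672,
        0.00055678]), 'joint_efforts': array([-1.09801559e-05, -3.85570693e+01, -3.22356820e+01,  7.01714563e-02,
        3.07893252e-02, -1.54008757e-05]), 'eef_pos': array([ 0.17691065, -0.54706871,  0.23658785]), 'ee_rot': array([-3.14154034e+00, -8.15462961e-06,  3.12781033e-01]), 'ft_force': array([-0.25100959, -0.12720187,  0.34676846]), 'ft_torque': array([-0.01003674, -0.00934384,  0.02421046]), 'grasp_force': 0.0, 'gripper_width': 0.09164905332811311}
```

View pics/top0.png

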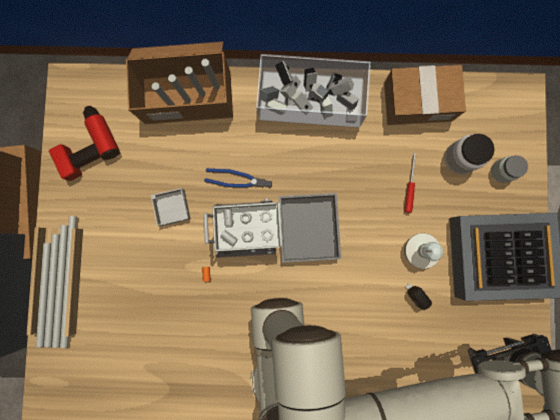

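View pics/side0.png

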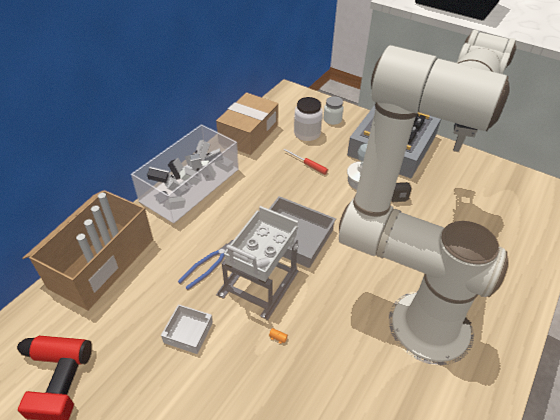

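The top view shows the tray at about (247,227) with its handle at the left (207,228), the gate at the right (279,225), the bin at (310,228) and an orange look-alike at (206,274). The side view shows the tray on its stand at (262,240). I'll enlarge both to get corner pixels.

```bash
python3 - <<'E'
import cv2
a=cv2.imread('pics/top0.png')[185:275,195:350]; b=cv2.imread('pics/side0.png')[185:325,205:345]
cv2.imwrite('pics/topc.png',cv2.resize(a,None,fx=5,fy=5,interpolation=cv2.INTER_CUBIC))
cv2.imwrite('pics/sidec.png',cv2.resize(b,None,fx=4.28,fy=4.28,interpolation=cv2.INTER_CUBIC))
E
```

```text
(no output)
```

View pics/topc.png

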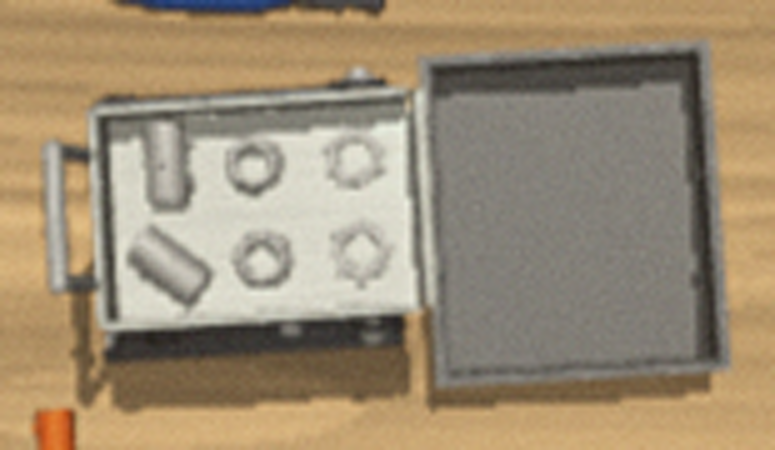

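View pics/sidec.png

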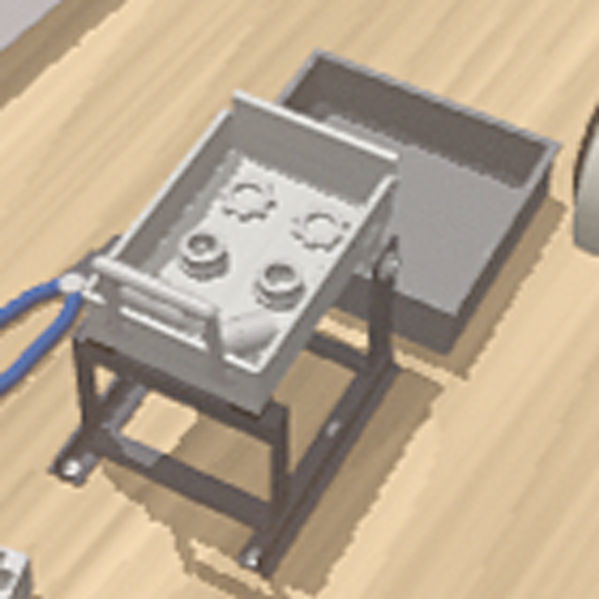

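Top crop: handle bar from (52,142) to (60,290), rear wall corners at (92,104) and (102,330), gate edge from (421,88) to (430,305), bin rim corners at (421,57), (708,42), (730,368) and (435,385). Side crop: gate edge from (238,95) to (397,158), handle bar from (100,262) to (215,318). Next I fit the poses.

```bash
python3 - <<'E'
from h import *
from scipy.optimize import least_squares
dt,Ft=cam('top'); ds,Fs=cam('side')
T=lambda u:(np.array(u)-2)/5+[195,185]
S=lambda u:(np.array(u)-1.6)/4.28+[205,185]
m=np.array([[-.165,.034,.110],[-.165,-.034,.110],[-.1545,.063,.052],[-.1545,-.063,.052],[.0355,.062,.061],[.0355,-.062,.061]])
pt=T([[52,144],[60,288],[92,104],[102,330],[421,88],[430,305]])
ms=m[[4,5,0,1]]; ps=S([[238,95],[397,158],[100,262],[215,318]])
def W(p,m): c,s=np.cos(p[2]),np.sin(p[2]); return np.c_[p[0]+c*m[:,0]-s*m[:,1],p[1]+s*m[:,0]+c*m[:,1],m[:,2]+.125]
f=lambda p:np.r_[(proj(dt,Ft,W(p,m))-pt).ravel(),(proj(ds,Fs,W(p,ms))-ps).ravel()]
r=least_squares(f,[.5,.05,-1.57]); p=r.x; print(p,r.fun.round(1))
for n,i in [('handle',[-.165,0,.11]),('edge',[.0355,0,.061]),('down',[.0835,0,.009])]: print(n,W(p,np.array([i])))
b=np.array([ray(dt,Ft,u,.055) for u in T([[421,57],[708,42],[730,368],[435,385]])]); print(b.round(4))
c=b.mean(0)[:2]-p[:2]; print('bin in pivot',np.array([[np.cos(p[2]),np.sin(p[2])],[-np.sin(p[2]),np.cos(p[2])]])@c)
d=bot.get_image('wrist'); print(np.round(d['mount'],3).tolist())
E
```

```text
[ 0.4889701   0.06534582 -1.48386305] [ 1.   2.6  0.4 -1.5  0.2  1.8  0.1  0.1 -0.4  1.2  0.3  1.  -1.7 -0.2
 -0.8  0.5  0.8  0.6 -3.2 -2.3]
handle [[0.47464417 0.22972273 0.235     ]]
edge [[0.49205235 0.02997988 0.186     ]]
down [[ 0.49621989 -0.01783886  0.134     ]]
[[ 0.59    0.0389  0.055 ]
 [ 0.6048 -0.1443  0.055 ]
 [ 0.3981 -0.1622  0.055 ]
 [ 0.3818  0.0236  0.055 ]]
bin in pivot [ 0.12628468 -0.00628017]
[[-0.0, -0.971, -0.238, 0.066], [1.0, -0.0, -0.0, 0.001], [0.0, -0.238, 0.971, -0.148], [0.0, 0.0, 0.0, 1.0]]
```

Call:
{"api": "drive_tool", "payload": {
  "claw": [0, 0, 0, 0, 0, 0, 0, 0, 0, 0, 0, 0, 0, 0],
  "translation": [
    [0.0354, -0.0371, -0.0045],
    [0.0354, -0.0371, -0.0045],
    [0.0354, -0.0371, -0.0045],
    [0.0354, -0.0371, -0.0045],
    [0.0354, -0.0371, -0.0045],
    [0.0354, -0.0371, -0.0045],
    [0.0354, -0.0371, -0.0045],
    [0.0354, -0.0371, -0.0045],
    [0.0354, -0.0371, -0.0045],
    [0.0354, -0.0371, -0.0045],
    [0.0354, -0.0371, -0.0045],
    [0.0354, -0.0371, -0.0045],
    [0.0354, -0.0371, -0.0045],
    [0.0354, -0.0371, -0.0045]
  ],
  "twist": [
    [0, 0, 0],
    [0, 0, 0],
    [0, 0, 0],
    [0, 0, 0],
    [0, 0, 0],
    [0, 0, 0],
    [0, 0, 0],
    [0, 0, 0],
    [0, 0, 0],
    [0, 0, 0],
    [0, 0, 0],
    [0, 0, 0],
    [0, 0, 0],
    [0, 0, 0]
  ]
}}

```text
time_s: 3.3
eef_pos: [0.4892, 0.1013, 0.3]
ee_rot: [3.141, -0.001, 0.313]
ft_force: [1.0, -0.2, 0.1]
gripper_width: 0.0004
grasp_force: 0.0
```

Call:
{"api": "drive_tool", "payload": {
  "claw": [0, 0, 0, 0, 0, 0, 0, 0, 0, 0],
  "translation": [
    [0, 0, 0],
    [0, 0, 0],
    [0, 0, 0],
    [0, 0, 0],
    [0, 0, 0],
    [0, 0, 0],
    [0, 0, 0],
    [0, 0, 0],
    [0, 0, 0],
    [0, 0, 0]
  ],
  "twist": [
    [0, 0, -0.168],
    [0, 0, -0.168],
    [0, 0, -0.168],
    [0, 0, -0.168],
    [0, 0, -0.168],
    [0, 0, -0.168],
    [0, 0, -0.168],
    [0, 0, -0.168],
    [0, 0, 0],
    [0, 0, 0]
  ]
}}

```text
time_s: 4.55
eef_pos: [0.4886, 0.0996, 0.2997]
ee_rot: [3.142, 0.0, 1.654]
ft_force: [-0.0, 0.7, -0.3]
gripper_width: 0.0003
grasp_force: 0.0
```

```bash
cat >> h.py <<'E'
def wcam():
    s=bot.get_state(); d,F=cam('wrist')
    T=np.eye(4); T[:3,:3]=R.from_euler('xyz',s['ee_rot']).as_matrix(); T[:3,3]=s['eef_pos']
    d['extrinsics']=np.linalg.inv(T@np.array(d['mount'])); return d,F
E
python3 - <<'E'
from h import *
d,F=wcam(); save(d,'w1'); s=bot.get_state(); print(s['time_s'],s['eef_pos'],s['ee_rot'],s['q'].round(2),s['gripper_width'])
p=[.48897,.06535,-1.48386]
m=np.array([[-.165,.037,.110],[-.165,-.037,.110],[-.1545,.063,.052],[-.1545,-.063,.052],[.0355,.062,.061],[.0355,-.062,.061]])
c,q=np.cos(p[2]),np.sin(p[2]); w=np.c_[p[0]+c*m[:,0]-q*m[:,1],p[1]+q*m[:,0]+c*m[:,1],m[:,2]+.125]
print(proj(d,F,w).round(0).tolist())
E
```

```text
4.6 [0.48861518 0.09960254 0.29962301] [-3.14159006e+00  3.79745307e-05  1.65459622e+00] [-0.04 -0.08  1.72 -0.    1.5  -0.13] 0.00024476555841098437
[[334.0, 20.0], [212.0, 21.0], [354.0, 60.0], [195.0, 60.0], [344.0, 283.0], [208.0, 283.0]]
```

View pics/w1.png

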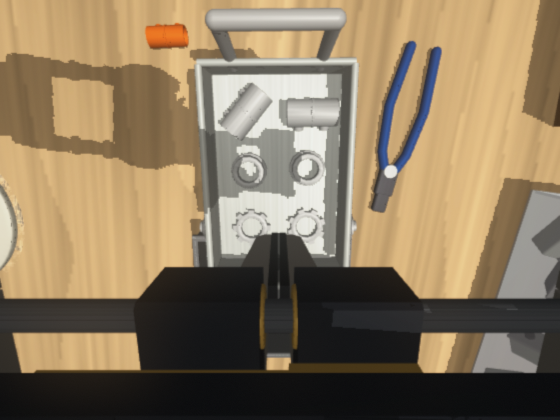

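The wrist view shows the handle bar at columns 207–346, row 19, and the rear wall top at row 62. That agrees with the pose fit to within about 2 mm, so I'll descend inside the gate.

Call:
{"api": "drive_tool", "payload": {
  "claw": [0, 0, 0, 0, 0],
  "translation": [
    [-0.0147, 0, 0.0349],
    [-0.0147, 0, 0.0349],
    [-0.0146, 0, 0.0348],
    [0, 0, 0],
    [0, 0, 0]
  ],
  "twist": [
    [0, 0, 0],
    [0, 0, 0],
    [0, 0, 0],
    [0, 0, 0],
    [0, 0, 0]
  ]
}}

```text
time_s: 5.22
eef_pos: [0.4932, 0.0561, 0.1965]
ee_rot: [3.14, 0.0, 1.656]
ft_force: [-0.6, -0.4, 0.6]
gripper_width: 0.0004
grasp_force: 0.0
```

Call:
{"api": "drive_tool", "payload": {
  "claw": [0, 0, 0, 0, 0, 0, 0, 0, 0, 0, 0, 0],
  "translation": [
    [-0.0056, 0, -0.0009],
    [-0.0056, 0, -0.0009],
    [-0.0056, 0, -0.0009],
    [-0.0056, 0, -0.0009],
    [-0.0051, 0, 0.002],
    [-0.0051, 0, 0.002],
    [-0.0045, 0, 0.0032],
    [-0.0045, 0, 0.0032],
    [-0.0035, 0, 0.0042],
    [-0.0035, 0, 0.0042],
    [0, 0, 0],
    [0, 0, 0]
  ],
  "twist": [
    [0, 0, 0],
    [0, 0, 0],
    [0, 0, 0],
    [0, 0, 0],
    [0, 0, 0],
    [0, 0, 0],
    [0, 0, 0],
    [0, 0, 0],
    [0, 0, 0],
    [0, 0, 0],
    [0, 0, 0],
    [0, 0, 0]
  ]
}}

```text
time_s: 6.72
eef_pos: [0.4966, 0.0071, 0.1798]
ee_rot: [-3.142, 0.001, 1.657]
ft_force: [0.3, -0.6, -0.1]
gripper_width: 0.0002
grasp_force: 0.0
```

```bash
python3 - <<'E'
from h import *
d,F=cam('side'); b=d['frame'][165:315,195:345]; cv2.imwrite('pics/s2.png',cv2.resize(b[:,:,::-1],None,fx=4,fy=4,interpolation=cv2.INTER_CUBIC))
E
```

```text
(no output)
```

View pics/s2.png

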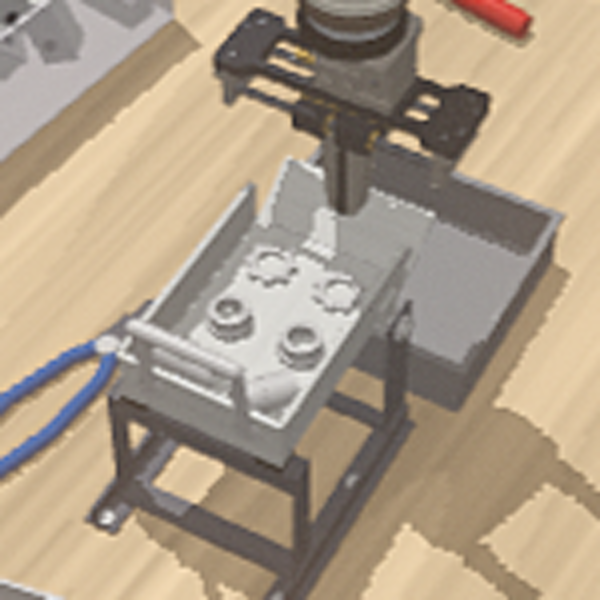

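The gate is opening at about (355,200), the tray is still level and the fittings haven't moved. I'll continue the arc.

Call:
{"api": "drive_tool", "payload": {
  "claw": [0, 0, 0, 0, 0, 0, 0, 0, 0, 0],
  "translation": [
    [-0.0029, 0, 0.0048],
    [-0.0028, 0, 0.0048],
    [-0.0015, 0, 0.0044],
    [-0.0015, 0, 0.0043],
    [-0.0007, 0, 0.0035],
    [-0.0006, 0, 0.0034],
    [-0.0003, 0, 0.0013],
    [-0.0002, 0, 0.0013],
    [0, 0, 0],
    [0, 0, 0]
  ],
  "twist": [
    [0, 0, 0],
    [0, 0, 0],
    [0, 0, 0],
    [0, 0, 0],
    [0, 0, 0],
    [0, 0, 0],
    [0, 0, 0],
    [0, 0, 0],
    [0, 0, 0],
    [0, 0, 0]
  ]
}}

```text
time_s: 8.02
eef_pos: [0.4975, -0.0032, 0.152]
ee_rot: [3.141, 0.0, 1.657]
ft_force: [-0.7, 1.8, 0.0]
gripper_width: 0.0005
grasp_force: 0.5
```

```bash
python3 - <<'E'
from h import *
d,F=cam('side'); b=d['frame'][165:315,195:345]; cv2.imwrite('pics/s3.png',cv2.resize(b[:,:,::-1],None,fx=4,fy=4,interpolation=cv2.INTER_CUBIC))
E
```

```text
(no output)
```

View pics/s3.png

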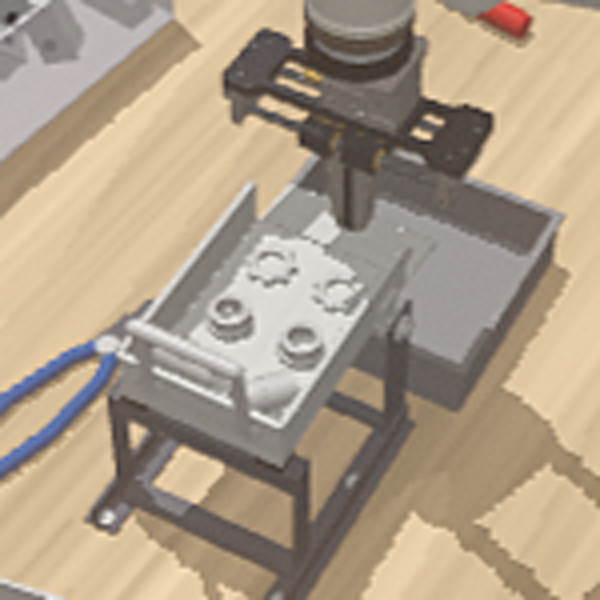

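Call:
{"api": "drive_tool", "payload": {
  "claw": [0, 0, 0, 0, 0, 0, 0, 0, 0, 0],
  "translation": [
    [0, 0, 0.001],
    [0, 0, 0.0008],
    [0, 0, 0],
    [0, 0, -0.01],
    [0, 0, -0.05],
    [0, 0, -0.06],
    [0.03, 0, -0.03],
    [0, 0, 0],
    [0, 0, 0],
    [0, 0, 0]
  ],
  "twist": [
    [0, 0, 0],
    [0, 0, 0],
    [0, 0, 0],
    [0, 0, 0],
    [0, 0, 0],
    [0, 0, 0],
    [0, 0, 0],
    [0, 0, 0],
    [0, 0, 0],
    [0, 0, 0]
  ]
}}

```text
time_s: 9.32
eef_pos: [0.4941, 0.0263, 0.2982]
ee_rot: [-3.138, -0.001, 1.656]
ft_force: [0.5, -0.9, 0.4]
gripper_width: 0.0004
grasp_force: 0.0
```

```bash
python3 - <<'E'
from h import *
p=[.4905,.0645,-1.486]
c,q=np.cos(p[2]),np.sin(p[2])
def W(m): m=np.array(m); return np.c_[p[0]+c*m[:,0]-q*m[:,1],p[1]+q*m[:,0]+c*m[:,1],m[:,2]+.125]
d,F=cam('side')
x0,y0=195,165
b=cv2.resize(d['frame'][y0:y0+125,x0:x0+160,::-1],None,fx=4,fy=4,interpolation=cv2.INTER_CUBIC)
for th,col in [(1.4,(0,0,255)),(1.6,(0,255,0)),(1.75,(255,0,0))]:
    e=W([[.0315+.052*np.sin(th),y,.009+.052*np.cos(th)] for y in (.062,-.062)])
    e=((proj(d,F,e)-[x0,y0])*4+2).round().astype(int)
    cv2.line(b,tuple(map(int,e[0])),tuple(map(int,e[1])),col,1)
h=((proj(d,F,W([[-.165,.037,.11],[-.165,-.037,.11]]))-[x0,y0])*4+2).astype(int)
cv2.line(b,tuple(map(int,h[0])),tuple(map(int,h[1])),(0,255,255),1)
cv2.imwrite('pics/s4.png',b)
s=bot.get_state(); print(s['time_s'],s['eef_pos'],s['ft_force'],s['q'].round(2))
E
```

```text
9.375 [0.49421964 0.02631472 0.29844505] [ 0.22207203  0.502861   -0.49774525] [-0.19 -0.09  1.73 -0.    1.5  -0.28]
```

View pics/s4.png

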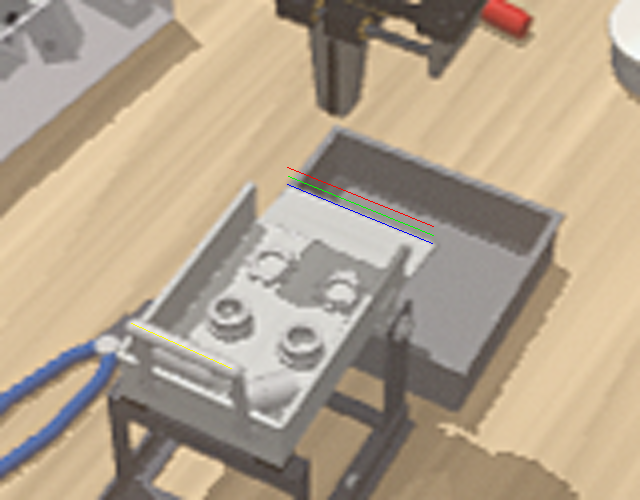

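The gate is fully down: its edge lies on the blue 1.75 rad line from (287,184) to (434,243). The handle overlay at (133–238, 320–370) agrees with the picture. Next is the handle grasp.

Call:
{"api": "drive_tool", "payload": {
  "claw": [0.05, 0.05, 0.05, 0.05, 0.05, 0.05, 0.05, 0.05, 0.05, 0.05, 0.05, 0.05, 0.05, 0.05, 0.05],
  "translation": [
    [0, 0, 0],
    [0, 0, 0],
    [0, 0, 0],
    [0, 0, 0],
    [0, 0, 0],
    [0, 0, 0],
    [0, 0, 0],
    [0, 0, 0],
    [0, 0, 0],
    [0, -0.0509, 0],
    [0, -0.0509, 0],
    [0, -0.0508, 0],
    [0, -0.0508, 0],
    [0, 0, 0],
    [0, 0, 0]
  ],
  "twist": [
    [0, 0, 0.1745],
    [0, 0, 0.1745],
    [0, 0, 0.1745],
    [0, 0, 0.1745],
    [0, 0, 0.1745],
    [0, 0, 0.1745],
    [0, 0, 0.1745],
    [0, 0, 0.1745],
    [0, 0, 0.1745],
    [0, 0, 0],
    [0, 0, 0],
    [0, 0, 0],
    [0, 0, 0],
    [0, 0, 0],
    [0, 0, 0]
  ]
}}

```text
time_s: 11.25
eef_pos: [0.4773, 0.2286, 0.2994]
ee_rot: [3.141, 0.001, 0.086]
ft_force: [-0.6, -0.9, -0.3]
gripper_width: 0.0505
grasp_force: 0.0
```

```bash
python3 - <<'E'
from h import *
d,F=wcam(); save(d,'w2'); s=bot.get_state(); print(s['eef_pos'],s['ee_rot'],s['q'].round(2))
h=np.array([[.4765,.2289,.235]]); o=np.array([.9964,.0847,0])*.037
print(proj(d,F,np.r_[h-o,h+o]))
E
```

```text
[0.47750646 0.22825476 0.2995823 ] [3.14087542e+00 1.05980135e-03 8.50425513e-02] [ 0.22  0.    1.64 -0.    1.5   1.7 ]
[[276.8043924  275.84671674]
 [276.79480202 175.86630458]]
```

View pics/w2.png

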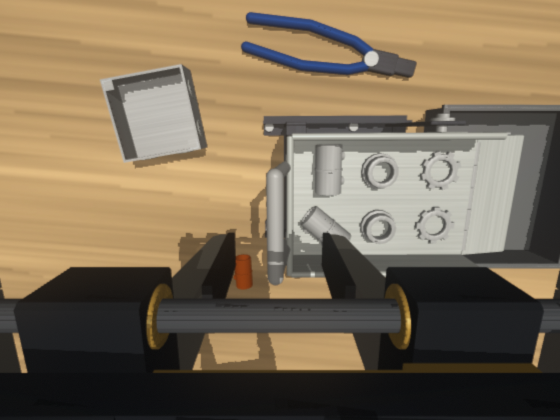

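The bar is at column 276, rows 170–285, centred between the fingers as predicted. Now I descend and grip it.

Call:
{"api": "drive_tool", "payload": {
  "claw": [0.05, 0.05, 0.05, 0.05, 0.02, 0.005, 0.005, 0.005, 0.005, 0.005],
  "translation": [
    [0, 0, 0.02],
    [0, 0, 0.02],
    [0, 0, 0.021],
    [0, 0, 0],
    [0, 0, 0],
    [0, 0, 0],
    [0, 0, 0],
    [0, 0, 0],
    [0, 0, 0],
    [0, 0, 0]
  ],
  "twist": [
    [0, 0, 0],
    [0, 0, 0],
    [0, 0, 0],
    [0, 0, 0],
    [0, 0, 0],
    [0, 0, 0],
    [0, 0, 0],
    [0, 0, 0],
    [0, 0, 0],
    [0, 0, 0]
  ],
  "newtons": 15
}}

```text
time_s: 12.55
eef_pos: [0.4775, 0.2311, 0.2397]
ee_rot: [-3.138, -0.001, 0.087]
ft_force: [0.4, 5.4, 0.5]
gripper_width: 0.0111
grasp_force: 15.0
```

Call:
{"api": "drive_tool", "payload": {
  "claw": [0.005, 0.005, 0.005, 0.005, 0.005, 0.005, 0.005, 0.005, 0.005, 0.005],
  "translation": [
    [0, 0.00406, -0.0057],
    [0, 0.00406, -0.0057],
    [0, 0.00406, -0.0057],
    [0, 0.00406, -0.0057],
    [0, 0.00406, -0.0057],
    [0, 0.00406, -0.0057],
    [0, 0.00406, -0.0057],
    [0, 0.00406, -0.0057],
    [0, 0.00406, -0.0057],
    [0, 0.00406, -0.0057]
  ],
  "twist": [
    [0.035, 0, 0],
    [0.035, 0, 0],
    [0.035, 0, 0],
    [0.035, 0, 0],
    [0.035, 0, 0],
    [0.035, 0, 0],
    [0.035, 0, 0],
    [0.035, 0, 0],
    [0.035, 0, 0],
    [0.035, 0, 0]
  ]
}}

```text
time_s: 13.8
eef_pos: [0.482, 0.1813, 0.2898]
ee_rot: [-2.788, -0.002, 0.087]
ft_force: [1.7, 4.5, 1.1]
gripper_width: 0.0117
grasp_force: 15.0
```

```bash
python3 - <<'E'
from h import *
s=bot.get_state(); print(s['eef_pos'],s['ee_rot'],s['q'].round(2),s['ft_force'],s['gripper_width'])
a=.35; x=-.165*np.cos(a)+.113*np.sin(a); z=.165*np.sin(a)+.113*np.cos(a); print('expect y,z',.0645-.9964*x,.125+z)
E
```

```text
[0.48197157 0.18132376 0.28980249] [-2.78841613e+00 -1.79889285e-03  8.66025380e-02] [-0.09 -0.07  1.77  0.35  1.51  1.37] [1.73386242 4.4852419  1.13408862] 0.01165370104918224
expect y,z 0.18033054881399302 0.2877272547819033
```

Call:
{"api": "drive_tool", "payload": {
  "claw": [0.005, 0.005, 0.005, 0.005, 0.005, 0.005, 0.005, 0.005, 0.005, 0.005, 0.005, 0.005, 0.005, 0.005, 0.005, 0.005],
  "translation": [
    [0, 0.00346, -0.0049],
    [0, 0.00346, -0.0049],
    [0, 0.00346, -0.0049],
    [0, 0.00346, -0.0049],
    [0, 0.00346, -0.0049],
    [0, 0.00346, -0.0049],
    [0, 0.00346, -0.0049],
    [0, 0.00346, -0.0049],
    [0, 0.00346, -0.0049],
    [0, 0.00346, -0.0049],
    [0, 0.00346, -0.0049],
    [0, 0.00346, -0.0049],
    [0, 0, 0],
    [0, 0, 0],
    [0, 0, 0],
    [0, 0, 0]
  ],
  "twist": [
    [0.03, 0, 0],
    [0.03, 0, 0],
    [0.03, 0, 0],
    [0.03, 0, 0],
    [0.03, 0, 0],
    [0.03, 0, 0],
    [0.03, 0, 0],
    [0.03, 0, 0],
    [0.03, 0, 0],
    [0.03, 0, 0],
    [0.03, 0, 0],
    [0.03, 0, 0],
    [0, 0, 0],
    [0, 0, 0],
    [0, 0, 0],
    [0, 0, 0]
  ]
}}

```text
time_s: 15.8
eef_pos: [0.4878, 0.116, 0.3198]
ee_rot: [-2.432, -0.002, 0.085]
ft_force: [5.6, 2.7, 2.3]
gripper_width: 0.011
grasp_force: 15.0
```

```bash
python3 - <<'E'
from h import *
d,F=wcam(); a=d['frame'][60:360,80:560]
t,F=cam('side'); b=t['frame'][150:300,185:365]
o=np.hstack([cv2.resize(a,(400,250)),cv2.resize(b,(400,333))[:250]]) if 0 else None
a=cv2.resize(a,(480,300)); b=cv2.resize(b,(480,400),interpolation=cv2.INTER_CUBIC)[:300]
o=np.vstack([a,b]); cv2.imwrite('pics/c5.png',o[:,:,::-1])
s=bot.get_state(); print(s['eef_pos'],s['ee_rot'],s['ft_force'],s['gripper_width'])
E
```

```text
[0.48784754 0.11606027 0.31980638] [-2.43177563e+00 -1.97710638e-03  8.54179587e-02] [4.53233091 2.62790649 2.93058083] 0.011424415900662111
```

View pics/c5.png

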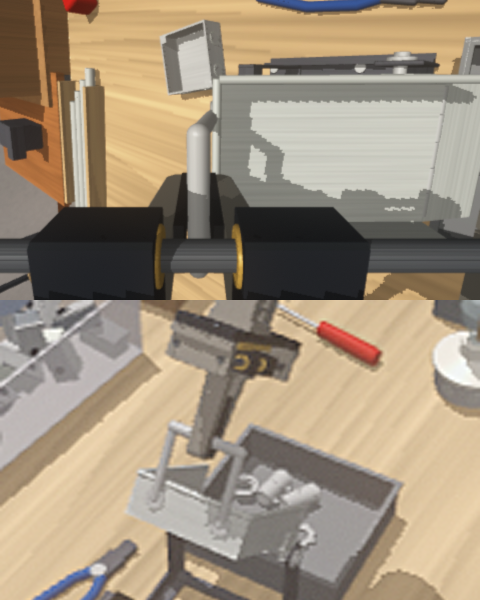

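The tray floor looks empty in the wrist part, and couplings and rings are in the bin at about (280,490) in the side part. All ten views are used, so I'll check the rest with the detectors.

```bash
cat > det.py <<'E'
from h import *
for n in ['top','side','wrist']:
    d,F=cam(n) if n!='wrist' else wcam()
    for k in ['bin','tray','gate','coupling_a_c','locknut_a_c','bushing_a_c']:
        for r in bot.look_for(k,n)[:5]:
            b=np.array(r['bbox'])*[560,420,560,420]; uv=b[:2]+b[2:]/2
            print(n,k,round(r['score'],2),b.round().astype(int).tolist(),ray(d,F,uv,.012 if k not in('bin',) else .05)[:2].round(3))
E
python3 det.py
```

```text
top bin 0.56 [276, 197, 65, 67] [ 0.483 -0.06 ]
top tray 0.69 [406, 288, 26, 21] [ 0.276 -0.423]
top tray 0.64 [223, 201, 67, 50] [0.492 0.109]
top gate 0.57 [205, 167, 65, 19] [0.655 0.18 ]
top gate 0.45 [280, 234, 10, 14] [0.447 0.014]
side bin 0.58 [258, 196, 78, 74] [ 0.464 -0.045]
side tray 0.56 [233, 194, 68, 54] [ 0.59 -0.06]
side coupling_a_c 0.46 [291, 221, 15, 6] [ 0.497 -0.108]
wrist bin 0.73 [508, 97, 52, 200] [0.5   0.026]
wrist tray 0.58 [266, 126, 293, 213] [0.421 0.138]
wrist gate 0.62 [503, 143, 56, 138] [0.478 0.024]
wrist bushing_a_c 0.49 [337, 16, 196, 60] [0.648 0.155]
```

Call:
{"api": "drive_tool", "payload": {
  "claw": [0.005, 0.005, 0.005, 0.005, 0.005, 0.005, 0.005, 0.005, 0.005, 0.005, 0.005, 0.005],
  "translation": [
    [0, 0.0023, -0.0033],
    [0, 0.0023, -0.0033],
    [0, 0, 0],
    [0, 0, 0],
    [0, 0, 0],
    [0, -0.0023, 0.0033],
    [0, 0.0023, -0.0033],
    [0, -0.0023, 0.0033],
    [0, 0.0023, -0.0033],
    [0, 0, 0],
    [0, 0, 0],
    [0, 0, 0]
  ],
  "twist": [
    [0.02, 0, 0],
    [0.02, 0, 0],
    [0, 0, 0],
    [0, 0, 0],
    [0, 0, 0],
    [-0.02, 0, 0],
    [0.02, 0, 0],
    [-0.02, 0, 0],
    [0.02, 0, 0],
    [0, 0, 0],
    [0, 0, 0],
    [0, 0, 0]
  ]
}}

```text
time_s: 18.45
eef_pos: [0.4885, 0.1082, 0.3216]
ee_rot: [-2.392, -0.002, 0.085]
ft_force: [5.9, 1.9, 1.7]
gripper_width: 0.0114
grasp_force: 15.0
```

Call:
{"api": "drive_tool", "payload": {
  "claw": [0.005, 0.005, 0.005, 0.005, 0.005, 0.005, 0.005, 0.005, 0.005, 0.005, 0.005, 0.005, 0.005, 0.005, 0.005, 0.005, 0.005, 0.005, 0.005],
  "translation": [
    [0, -0.00385, 0.00584],
    [0, -0.00385, 0.00584],
    [0, -0.00385, 0.00584],
    [0, -0.00385, 0.00584],
    [0, -0.00385, 0.00584],
    [0, -0.00385, 0.00584],
    [0, -0.00385, 0.00584],
    [0, -0.00385, 0.00584],
    [0, -0.00385, 0.00584],
    [0, -0.00385, 0.00584],
    [0, -0.00385, 0.00584],
    [0, -0.00385, 0.00584],
    [0, -0.00385, 0.00584],
    [0, -0.00385, 0.00584],
    [0, -0.00385, 0.00584],
    [0, -0.00385, 0.00584],
    [0, -0.00385, 0.00584],
    [0, -0.00385, 0.00584],
    [0, 0, 0]
  ],
  "twist": [
    [-0.035, 0, 0],
    [-0.035, 0, 0],
    [-0.035, 0, 0],
    [-0.035, 0, 0],
    [-0.035, 0, 0],
    [-0.035, 0, 0],
    [-0.035, 0, 0],
    [-0.035, 0, 0],
    [-0.035, 0, 0],
    [-0.035, 0, 0],
    [-0.035, 0, 0],
    [-0.035, 0, 0],
    [-0.035, 0, 0],
    [-0.035, 0, 0],
    [-0.035, 0, 0],
    [-0.035, 0, 0],
    [-0.035, 0, 0],
    [-0.035, 0, 0],
    [0, 0, 0]
  ]
}}

```text
time_s: 20.82
eef_pos: [0.4788, 0.2162, 0.2586]
ee_rot: [-3.02, -0.001, 0.088]
ft_force: [1.8, 6.7, 3.0]
gripper_width: 0.0114
grasp_force: 15.0
```

Call:
{"api": "drive_tool", "payload": {
  "claw": [0.005, 0.005, 0.005, 0.005, 0.005, 0.005, 0.005],
  "translation": [
    [0, -0.0022, 0.0033],
    [0, -0.0022, 0.0033],
    [0, -0.0022, 0.0033],
    [0, -0.0022, 0.0033],
    [0, -0.0022, 0.0033],
    [0, -0.0013, 0.0018],
    [0, 0, 0]
  ],
  "twist": [
    [-0.02, 0, 0],
    [-0.02, 0, 0],
    [-0.02, 0, 0],
    [-0.02, 0, 0],
    [-0.02, 0, 0],
    [-0.011, 0, 0],
    [0, 0, 0]
  ]
}}

```text
time_s: 21.7
eef_pos: [0.4775, 0.2299, 0.2414]
ee_rot: [-3.13, -0.001, 0.088]
ft_force: [1.8, 8.9, 2.5]
gripper_width: 0.011
grasp_force: 15.0
```

```bash
python3 det.py; python3 -c "
from h import *
print(bot.get_state())"
```

```text
top tray 0.93 [210, 201, 85, 53] [0.49  0.123]
top gate 0.87 [279, 203, 17, 43] [0.501 0.008]
top gate 0.2 [401, 182, 17, 32] [ 0.602 -0.39 ]
top bushing_a_c 0.25 [278, 205, 20, 43] [0.496 0.006]
side bin 0.86 [271, 193, 65, 76] [ 0.453 -0.062]
side bin 0.27 [261, 215, 44, 17] [ 0.522 -0.052]
side tray 0.96 [224, 209, 80, 69] [0.541 0.025]
side tray 0.32 [159, 307, 55, 49] [0.544 0.398]
side gate 0.68 [261, 211, 43, 21] [ 0.546 -0.089]
side gate 0.22 [178, 256, 45, 30] [0.644 0.218]
side coupling_a_c 0.47 [295, 219, 11, 8] [ 0.496 -0.117]
wrist bin 0.75 [75, 54, 126, 119] [0.548 0.384]
wrist bin 0.69 [450, 99, 110, 194] [ 0.496 -0.016]
wrist tray 0.94 [264, 123, 294, 214] [0.437 0.061]
wrist gate 0.96 [505, 140, 55, 142] [ 0.475 -0.082]
wrist gate 0.43 [267, 111, 291, 229] [0.443 0.06 ]
wrist gate 0.35 [267, 126, 290, 212] [0.434 0.06 ]
wrist coupling_a_c 0.56 [502, 146, 58, 135] [ 0.471 -0.081]
wrist locknut_a_c 0.54 [451, 102, 109, 189] [ 0.49  -0.044]
wrist bushing_a_c 0.7 [538, 117, 21, 16] [ 0.577 -0.072]
{'time_s': 22.75, 'q': array([0.21315613, 0.03355144, 1.72111024, 0.01222891, 1.38419316,
       1.69460305]), 'joint_vel': array([-0.00182697,  0.00150182,  0.00015885, -0.00059588, -0.00061592,
       -0.00078417]), 'joint_efforts': array([-4.18101624e+00, -3.20093930e+01, -2.96596938e+01, -2.60891296e+00,
        7.36101978e-01,  1.96752395e-02]), 'eef_pos': array([0.47758382, 0.22973622, 0.24160579]), 'ee_rot': array([-3.12932546e+00, -1.21864945e-03,  8.70896209e-02]), 'ft_force': array([0.0646142 , 8.92645898, 4.04519048]), 'ft_torque': array([ 1.61477099, -0.11385978,  0.03071089]), 'grasp_force': 15.000378638505936, 'gripper_width': 0.011382010671928719}
```

Call:
{"api": "drive_tool", "payload": {
  "claw": [0.005, 0.005, 0.014, 0.02, 0.04, 0.05, 0.05, 0.05, 0.05, 0.05, 0.05],
  "translation": [
    [0, -0.0008, 0.0012],
    [0, -0.0005, 0.0008],
    [0, 0, 0],
    [0, 0, 0],
    [0, 0, 0],
    [0, 0, 0],
    [0, 0, -0.02],
    [0, 0, -0.04],
    [0, 0, -0.05],
    [0, 0, 0],
    [0, 0, 0]
  ],
  "twist": [
    [-0.006, 0, 0],
    [-0.006, 0, 0],
    [0, 0, 0],
    [0, 0, 0],
    [0, 0, 0],
    [0, 0, 0],
    [0, 0, 0],
    [0, 0, 0],
    [0, 0, 0],
    [0, 0, 0],
    [0, 0, 0]
  ]
}}

```text
time_s: 24.12
eef_pos: [0.4771, 0.2296, 0.3481]
ee_rot: [3.138, 0.001, 0.086]
ft_force: [-0.0, -0.5, -0.1]
gripper_width: 0.0501
grasp_force: 0.0
```

Call:
{"api": "drive_tool", "payload": {
  "claw": [0.05, 0.05, 0.05, 0.05, 0.05, 0.05, 0.05],
  "translation": [
    [-0.02, 0.048, -0.01],
    [-0.02, 0.048, 0],
    [-0.02, 0.048, 0],
    [-0.02, 0.048, 0],
    [-0.02, 0.048, 0],
    [0, 0, 0],
    [0, 0, 0]
  ],
  "twist": [
    [0, 0, 0],
    [0, 0, 0],
    [0, 0, 0],
    [0, 0, 0],
    [0, 0, 0],
    [0, 0, 0],
    [0, 0, 0]
  ]
}}

```text
time_s: 25.0
eef_pos: [0.3981, -0.0174, 0.3584]
ee_rot: [3.14, 0.002, 0.086]
ft_force: [0.6, 1.1, 1.0]
gripper_width: 0.05
grasp_force: 0.0
```

```bash
python3 det.py; python3 - <<'E'
from h import *
# is tray floor plain & what non-floor blobs lie in the bin (wrist view)
s=bot.get_state(); print(s['time_s'],s['eef_pos'],s['ft_force'])
d,F=wcam(); save(d,'w6')
p=[.4905,.0645,-1.486]; c,q=np.cos(p[2]),np.sin(p[2])
def W(m): m=np.array(m); return np.c_[p[0]+c*m[:,0]-q*m[:,1],p[1]+q*m[:,0]+c*m[:,1],m[:,2]+.125]
print('bin floor corners px',proj(d,F,W([[.04,.09,-.121],[.21,.09,-.121],[.21,-.1,-.121],[.04,-.1,-.121]])).round().tolist())
print('floor corners px',proj(d,F,W([[-.15,.06,.012],[.03,.06,.012],[.03,-.06,.012],[-.15,-.06,.012]])).round().tolist())
E
```

```text
top bin 0.6 [276, 192, 62, 60] [ 0.511 -0.055]
top bin 0.48 [202, 203, 91, 49] [0.487 0.135]
top tray 0.69 [202, 202, 92, 52] [0.486 0.139]
top gate 0.85 [274, 203, 22, 40] [0.504 0.017]
top coupling_a_c 0.57 [314, 220, 15, 14] [ 0.497 -0.104]
top locknut_a_c 0.45 [201, 203, 94, 51] [0.486 0.14 ]
top bushing_a_c 0.49 [308, 199, 13, 8] [ 0.574 -0.078]
side bin 0.85 [271, 197, 65, 72] [ 0.448 -0.058]
side tray 0.73 [225, 208, 76, 73] [0.544 0.028]
side gate 0.84 [261, 212, 45, 21] [ 0.542 -0.086]
side coupling_a_c 0.51 [297, 222, 8, 4] [ 0.489 -0.115]
side locknut_a_c 0.62 [258, 213, 46, 21] [ 0.546 -0.08 ]
side locknut_a_c 0.38 [162, 305, 52, 49] [0.545 0.391]
wrist bin 0.71 [247, 29, 143, 159] [ 0.5   -0.066]
wrist bin 0.52 [1, 20, 287, 154] [0.493 0.175]
wrist tray 0.9 [0, 24, 286, 143] [0.499 0.192]
wrist gate 0.97 [235, 38, 51, 118] [0.511 0.016]
wrist gate 0.73 [501, 141, 58, 74] [ 0.425 -0.42 ]
wrist coupling_a_c 0.65 [328, 93, 28, 33] [ 0.504 -0.107]
wrist locknut_a_c 0.56 [286, 69, 15, 24] [ 0.538 -0.031]
wrist locknut_a_c 0.5 [0, 20, 288, 155] [0.495 0.19 ]
wrist bushing_a_c 0.63 [319, 47, 24, 23] [ 0.573 -0.081]
wrist bushing_a_c 0.19 [0, 22, 288, 144] [0.501 0.19 ]
26.05 [ 0.39839739 -0.01783697  0.35972653] [-0.36936004 -0.21534     0.15662126]
bin floor corners px [[254.0, 44.0], [370.0, 45.0], [361.0, 174.0], [256.0, 174.0]]
floor corners px [[69.0, 42.0], [236.0, 42.0], [239.0, 155.0], [85.0, 155.0]]
```

```bash
python3 - <<'E'
from h import *
im=cv2.imread('pics/w6.png'); g=cv2.cvtColor(im,cv2.COLOR_BGR2GRAY)
def show(x0,x1,y0,y1,st):
    for y in range(y0,y1,st): print(y,' '.join('%3d'%g[y:y+st,x:x+st].mean() for x in range(x0,x1,st)))
print('bin cols 246..'); show(246,386,30,186,5)
t=g[55:145,80:232]; print('tray std',t.std(), 'edges',(cv2.Canny(t,60,120)>0).sum()); show(70,240,45,155,9)
E
```

```text
bin cols 246..
30 135 123 122 121 121 123 124 123 123 123 125 124 125 124 125 125 123 124 125 124 121 125 122 119 122 120 120 123
35 133  71  50  49  49  49  49  49  48  47  47  46  46  46  45  45  44  44  44  44  44  44  44  44  44  44  45  88
40 196 176 165 156 147 138 131 112  53  50  50  48  48  47  47  46  46  45  45  45  45  44  44  44  45  44  44  94
45 216 217 214 214 214 213 209 196  80  74  74  72  72  71  71  78  94  93  89  69  68  67  67  67  67  49  44 100
50 217 217 214 214 215 213 209 195  81  75  75  74  72  72  74 161 101  79 138 104  68  68  68  67  67  48  44 104
55 217 218 213 214 214 213 208 195 117 123 127 124 114 114 111 156 121  98 102 153 115 120 114 107  73  46  45 111
60 217 217 213 213 213 212 208 195 135 135 135 135 134 134  97 171 133 128 127 153 130 129 128 124  71  45  46 114
65 217 217 212 213 213 212 208 194 154 140 135 135 134 134  88 137 167 165 163 132 129 128 127 121  66  45  48 118
70 217 218 212 213 213 211 208 194 165 165 147 135 134 134 116  75 123 132 120 128 128 127 127 119  65  44  51 122
75 216 217 211 212 212 211 207 192 125 145 158 134
[... 2983 characters left out ...]
87 187 188 190 191 193 195 197 200 202 205 207 210 213 216 193
90 122 186 186 187 188 189 190 191 192 194 197 199 202 204 207 209 212 215 195
99 106 186 187 187 187 187 188 189 190 192 195 197 200 202 205 207 210 213 197
108  90 187 189 190 191 192 193 193 194 195 197 198 200 202 203 205 207 210 196
117  79 182 188 189 189 190 190 192 193 194 195 197 199 200 202 204 206 208 197
126  76 167 187 189 189 190 191 193 194 195 197 199 200 201 202 203 204 207 196
135  75 153 190 191 192 193 194 195 196 197 198 199 200 200 201 201 203 204 197
144  76 138 191 192 193 194 194 195 195 196 196 196 197 198 198 199 201 203 195
153 121 139 158 156 155 157 158 158 159 158 158 159 159 160 160 158 159 157 117
```

The tray and gate are empty, and five fittings show in the bin. The sixth would be hidden under the spout, so I'll look underneath from the far side.

Call:
{"api": "drive_tool", "payload": {
  "claw": [0.05, 0.05, 0.05, 0.05, 0.05, 0.05, 0.05, 0.05, 0.05],
  "translation": [
    [0, 0.053, 0],
    [0, 0.053, 0],
    [0, 0.053, 0],
    [0, 0, 0],
    [0, 0, 0],
    [0, 0, 0],
    [0, 0, 0],
    [0, 0, 0],
    [0, 0, 0]
  ],
  "twist": [
    [0, 0, 0],
    [0, 0, 0],
    [0, 0, 0],
    [0.15, 0, 0],
    [0.15, 0, 0],
    [0.15, 0, 0],
    [0.15, 0, 0],
    [0, 0, 0],
    [0, 0, 0]
  ]
}}

```text
time_s: 27.22
eef_pos: [0.4122, -0.1761, 0.3605]
ee_rot: [-2.547, -0.0, 0.087]
ft_force: [0.2, 0.0, 0.5]
gripper_width: 0.0503
grasp_force: 0.0
```

```bash
python3 - <<'E'
from h import *
s=bot.get_state(); print(s['time_s'],s['eef_pos'],s['ee_rot'])
d,F=wcam(); save(d,'w7')
p=[.4905,.0645,-1.486]; c,q=np.cos(p[2]),np.sin(p[2])
def W(m): m=np.array(m); return np.c_[p[0]+c*m[:,0]-q*m[:,1],p[1]+q*m[:,0]+c*m[:,1],m[:,2]+.125]
for k in ['coupling_a_c','locknut_a_c','bushing_a_c','gate']:
    for r in bot.look_for(k,'wrist')[:5]:
        b=np.array(r['bbox'])*[560,420,560,420]; w=ray(d,F,b[:2]+b[2:]/2,.012)[:2]-p[:2]
        print(k,round(r['score'],2),b.round().astype(int).tolist(),'pivot xy',(np.array([[c,q],[-q,c]])@w).round(3))
# rectify bin floor: rows=pivot x .03..0.13, cols = y .1..-.11, z=.006
xs=np.arange(.03,.22,.006); ys=np.arange(.1,-.115,-.007)
g=cv2.cvtColor(d['frame'],cv2.COLOR_RGB2GRAY); g=cv2.blur(g,(3,3))
for x in xs:
    u=proj(d,F,W([[x,y,-.117] for y in ys])); v=cv2.remap(g,u[None,:,0].astype('f4'),u[None,:,1].astype('f4'),1)[0]
    print('%.3f'%x,' '.join('%3d'%i for i in v))
print(u[0],u[-1])
E
```

```text
27.225 [ 0.41224046 -0.17607931  0.36053318] [-2.54733146e+00 -3.89941424e-04  8.67589443e-02]
coupling_a_c 0.68 [282, 17, 140, 177] pivot xy [0.131 0.005]
coupling_a_c 0.64 [356, 91, 37, 34] pivot xy [ 0.165 -0.001]
locknut_a_c 0.6 [319, 70, 20, 27] pivot xy [0.093 0.039]
bushing_a_c 0.85 [358, 43, 23, 25] pivot xy [0.153 0.07 ]
bushing_a_c 0.56 [339, 115, 22, 20] pivot xy [ 0.13  -0.024]
gate 0.94 [247, 52, 42, 102] pivot xy [-0.024  0.015]
gate 0.7 [315, 70, 24, 28] pivot xy [0.089 0.038]
0.030  49  54  57  60  60  60  60  60  60  60  56  56  56  56  56  56  56  56  56  55  55  55  55  55  55  55  55  55  58  60  63
0.036  49  51  54  58  59  59  59  59  59  60  58  55  56  55  56  56  55  55  55  55  55  54  54  54  54  55  55  54  57  60  64
0.042  48  49  60  60  75  79  77  79  79  78  80  65  60  61  61  60  61  61  60  61  60  60  60  60  60  60  60  61  61  79  64
0.048  48  49  70  70 108 114 115 115 114 115 115  86  72  72  72  72  73  75  72  71  71  72  71  71  71  71  71  71  74 109  64
0.054  48  49  70  70 107 115 115 115 115 116 115  76  72  72  72  75  99 101  91  
[... 2912 characters left out ...]
  48  48  71  71 121 122 122 122 118 121 126 123 123 123 122 111 118 123 122 122 122 122 121 121 121 121 121 121 120 118  64
0.198  49  49  72  71 121 123 123 123 123 123 124 124 123 123 123 123 123 123 123 123 122 122 122 122 122 122 121 122 121 118  66
0.204 122 122 125 123 126 125 125 126 127 127 127 127 126 124 126 124 126 126 124 125 123 125 124 123 123 123 123 124 123 124 120
0.210  90  86  85  87  85  87  86  87  86  87  88  87  88  87  88  86  88  87  88  86  87  87  87  86  87  88  86  87  87  88  85
0.216 155  72  63  63  67  61  67  66  64  67  67  69  66  68  66  69  68  69  66  70  69  70  69  71  69  68  67  71  69  69  95
[419.8816243   25.39069778] [404.10483576 185.81692812]
```

All six fittings are in the bin, two rings of them near or under the spout.

```bash
python3 -c "
from plant import bot
print(bot.hand_in())"
```

```text
the job is handed in; nothing more can be done
None
```

The job is handed in with the gate fully down, all six fittings showing inside the grey bin, and the tray let back down onto its rest; I have not seen the judge's result.

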